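Slacken the locking collar on the hub inspection fixture

TASK

One of the two round fixtures on the bench has a bearing hub clamped under its knurled locking collar. Slacken that collar by two full turns (give or take a quarter turn), anticlockwise seen from above, by rolling a fingertip along its knurled rim, without pinching or lifting anything; then move clear. Leave the collar of the empty fixture tight, and leave the hub and everything else on the bench where it stands.

Things in the scene. Friction and masses are not known exactly. Their poses are not given: they have to be found in the camera images.
- clamp_collar (a joint): turning angle (rad) of the knurled steel collar that clamps the hub: 0 at the start, where it is tight (it cannot turn below 0), growing anticlockwise seen from above; one turn is 6.283. It turns freely about a vertical axis against a light, steady friction of about 0.04 N m and stays where it is left. It is a right-hand screw and rises 3 mm per turn.
- clamp_collar_top (a point): centre of the top face of that collar, on its turning axis, z up, about 83.5 mm above the bench at the start. The collar is a ring 88 mm across over its knurl and 20 mm tall, its lower face 20 mm below this point. The rim has 24 upright rounded ribs (pitch 11.5 mm, grooves 3 mm deep). Through it stands a threaded arbor, 25 mm across, up to 112 mm above the bench; below it is the hub's neck, 80 mm across.
- clamp_collar_mark (a point): middle of the only mark on that collar: a dark slot 22 x 8 mm on the top face, lying along a radius, its middle 28 mm from the axis; it turns with the collar. Seen from above it comes back to the same bearing after each full turn.
- clamp_fixture: the loaded fixture, bolted down: round grey base 150 mm across and 18 mm thick, with the threaded arbor in its middle; origin at the centre of its underside, z up. Told from the other by the eared hub standing on it, under its collar.
- hub: the clamped bearing hub, loose steel, 0.75 kg: neck 80 mm across and 45 mm tall, bore 66 mm, at its foot a flange 12 mm thick and 96 mm across with four ears reaching 70 mm from the axis; origin at the centre of its underside, z up, 18 mm above the bench. It sits on a 62 mm locating disc.
- spare_collar (a joint): turning angle (rad) of the like collar on the empty fixture, same sense; 0 at the start and to stay tight.
- spare_collar_top (a point): centre of the top face of the empty fixture's collar, same sizes, about 50.5 mm above the bench; the arbor reaches 112 mm above the bench.
- spare_fixture: the empty fixture, same base and arbor, no hub on it; origin at the centre of its underside.
- loose_hub: bystander: hub like the clamped one, standing on the bench; origin at the centre of its underside.
- spindle: bystander: steel spindle, square flange 75 x 75 x 12 mm with a stepped neck, 69 mm tall; origin under its centre.
- plug_gauge: bystander: plug gauge standing on its 65 mm steel disc, black handle up, 95 mm tall; origin under its centre.
- spacer_ring: bystander: flat steel ring 72 mm across, 14 mm tall; origin under its centre.
- scraper: bystander: screwdriver-like hand tool lying on the bench; origin at the centre of its underside.
- oil_can: bystander: grey can 52 mm across, 110 mm tall; origin under its centre.
- bolt_tray: bystander: grey open tray 120 x 90 x 30 mm; origin under its centre.

How it is judged (in metres and radians):
On the way, in this order (a step that is already met when the one before it is completed fails the run):
1. the collar has been turned one full turn (value of joint clamp_collar above 6.2832 rad).
2. the collar has been turned two full turns, less at most a quarter (value of joint clamp_collar above 10.9956 rad), for 0.1 s.
At the end, for the whole second after the job is handed in: The clamp collar stands still, between 1.75 and 2.25 turns from where it was; the empty fixture's collar is within 0.3 rad of tight; the hub is still seated within 6 mm; nothing touches the robot (value of joint clamp_collar between 10.9956 and 14.1372 rad and velocity of joint clamp_collar between -0.1 and 0.1 rad/s and value of joint spare_collar below 0.3 rad and horizontal distance between hub and clamp_fixture below 0.006 m and distance of hub from where it was at the start of the episode below 0.006 m).
It fails at once if the empty fixture's collar was loosened (more than 0.3 rad) (value of joint spare_collar above 0.3 rad).
It fails at once if the hub was lifted or shifted by more than 6 mm (distance of hub from where it was at the start of the episode above 0.006 m).
It fails at once if a bystander was lifted, carried or pushed more than 20 mm (distance of any of loose_hub, spindle, plug_gauge, spacer_ring, scraper, oil_can, bolt_tray from where it was at the start of the episode above 0.02 m).
It also fails if it takes over 72 s, if anything falls off the work surface, if the arm or the gripper's body presses on something with over 40 N, if the wrist force passes 120 N, or if a joint passes its speed limit or range.

ROBOT

A 6-joint arm with a two-finger parallel gripper is mounted at the origin on the work surface. World frame = base frame: x ahead of the robot, y to its left, z up, the work surface at z = 0. Lengths are in mm, angles in rad, forces in N, time in s.
With the tool pointing down it reaches from about 350 to 975 mm from the base axis. Payload 7.1 kg.
Tool frame: the origin (TCP) lies on the front face of the gripper's body, between the roots of the fingers; the fingertips stand 80 mm ahead of it and the grasp point (between the pads) lies 61 mm ahead of it (env.tips_ahead is the distance from the TCP to the fingertips, in mm); z points along the fingers, y is the direction in which the jaws open and shut (so a half turn about z gives the same grasp; the last joint's range is limited). The gripper opens to 88 mm and grips with 3 to 60 N. Pads are 20 mm wide; open, the fingers measure 115 mm over their backs; the gripper's body (75 mm by 178 mm) begins 61 mm behind the grasp point.
Start: joints at [1.174, 0.423, 1.63, -0, 1.089, -0.019], TCP at [230.516, 580.92, 302.675] pointing down, gripper open.
Joint ranges: [-3, 3], [-0.9, 2.11], [0.09, 2.58], [-1.31, 4.45], [0.11, 2.69], [-2.54, 2.54]. Speed limits (rad/s): [2.39, 2.39, 3.01, 3.14, 3.14, 3.14].

INTERFACE

Orientations are given as a unit quaternion [x, y, z, w].
In Python, from station import env, set_gripper, viewer, workorder gives the robot as it stands. Calls block until the motion is done:
- env.reach(position, orientation): joint-space move of the TCP to a pose.
- env.move_l(position, rot=None, rate=150, f_stop=None): straight line of the TCP; rot=None keeps the orientation; rate is the mean speed in mm/s. With f_stop (N) it stops when the force on the tool has changed by that much, and returns True; else False.
- env.move_joints(angles): joint-space move.
- set_gripper(opening): finger opening in mm; the grip force is fixed at half the most; returns when the fingers have stopped.
- env.hold(seconds).
- env.ik(position, orientation): joint angles nearest the present ones, or None.
- env.read_state(): the state.
- viewer.camera(name): name is "side" or "top"; returns the picture (420x560x3 uint8, blue, green, red); there is no depth.
- viewer.camera_params(name): a dict with "fx", "fy", "cx", "cy" (pixels), "pose" (4x4, takes a point from camera to world coordinates). Camera axes: x right, y up, looking along -z (the intrinsics and any distortion apply to the point x, -y, -z); pixel columns grow to the right and rows downward; lengths in mm; the calibration is good to about 2 mm. A picture is of the moment at which its call begins. camera_params takes no time and is no camera call.
A pose or a line that the arm cannot do raises env.IKError and nothing moves.
- workorder.sign_off(): hands the job in, once; it reports no verdict.
The state is a dict: "time_s": time; "qpos": joint angles; "dq": joint speeds; "tau": joint torques, N m; "tool_pos": TCP position; "orientation": TCP orientation; "force": force on the tool from outside, world axes, zero at the start; "wrist_torque": the same for the moment, N m; "width": finger opening in mm.
Only numpy, scipy, OpenCV 4.12 (cv2) and the standard library are available. Lean on these libraries where they do the work, as an engineer would, in place of code of your own. Each camera call takes 0.05 s, during which the arm holds its last target.

## Working session

There is one attempt and no reset: what is moved stays moved. The work goes in short steps, each a Python script; the robot and the scene stay as the last script left them, time stands still between calls to the robot, and variables do not carry over. Pictures are saved under pics/ and viewed, and the job is handed in when it is done.

```bash
ls; mkdir -p pics
python3 - <<'E'
from station import env, set_gripper, viewer, workorder
import cv2
for n in("side","top"):
    im=viewer.camera(n); cv2.imwrite(f"pics/{n}0.png",im)
    p=viewer.camera_params(n); print(n,p)
s=env.read_state(); print(s)
E
```

```text
pics
side {'fx': 458.77310349554983, 'fy': 458.77310349554983, 'cx': 279.1782577976189, 'cy': 206.829978400065, 'pose': array([[ 9.74192823e-01,  1.11607530e-01, -1.96194045e-01,
         2.84188169e+02],
       [-2.24997191e-01,  5.49539601e-01, -8.04600827e-01,
        -1.12682131e+03],
       [ 1.80168866e-02,  8.27979460e-01,  5.60468916e-01,
         8.73048289e+02],
       [ 0.00000000e+00,  0.00000000e+00,  0.00000000e+00,
         1.00000000e+00]])}
top {'fx': 430.78359682203677, 'fy': 430.78359682203677, 'cx': 276.965543615252, 'cy': 210.67286336909046, 'pose': array([[ 8.27498484e-03,  9.81238257e-01, -1.92621410e-01,
         3.50352917e+02],
       [-9.99802552e-01,  1.15988298e-02,  1.61345750e-02,
         1.95928874e+01],
       [ 1.80660452e-02,  1.92449864e-01,  9.81140493e-01,
         1.12661486e+03],
       [ 0.00000000e+00,  0.00000000e+00,  0.00000000e+00,
         1.00000000e+00]])}
{'time_s': 0.1, 'qpos': array([ 1.17400186e+00,  4.23776438e-01,  1.63056295e+00,  1.98724221e-05,
        1.08862679e+00, -1.89591131e-02]), 'dq': array([ 6.11958041e-04, -2.51474526e-04, -2.37564713e-03, -7.37020436e-04,
        5.93323888e-05,  3.38607504e-04]), 'tau': array([-2.97051497e-05, -5.45618606e+01, -2.74325252e+01,  6.45147474e-02,
        1.89137401e-02, -3.69853524e-05]), 'tool_pos': array([230.37182051, 580.58992697, 301.99175471]), 'orientation': array([ 1.87800426e-01,  9.82206968e-01, -6.70160367e-04, -1.50346610e-04]), 'force': array([ 0.23468862, -0.74095253, -0.04093468]), 'wrist_torque': array([-0.0343264 , -0.02972178, -0.01320273]), 'width': 87.62945488035788}
```

View pics/top0.png

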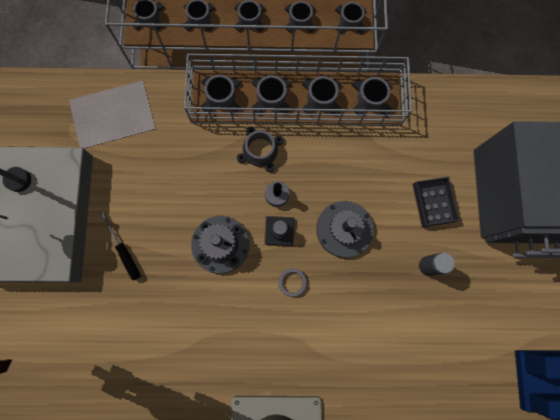

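View pics/side0.png

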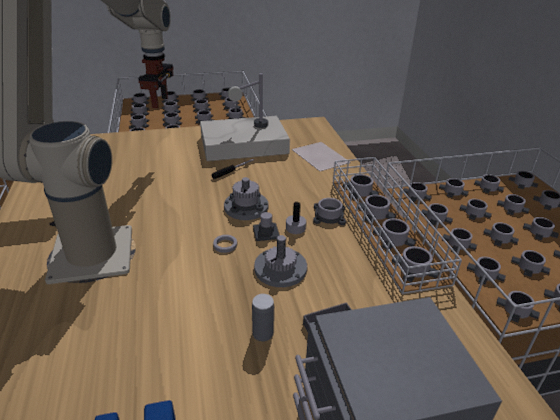

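The top view shows the loaded (eared) fixture at about (220,244) and the empty one at (345,229). I'll zoom in on both.

```bash
cat > h.py <<'E'
import numpy as np, cv2
from station import env, set_gripper, viewer, workorder
def ray(n,u,v):
    p=viewer.camera_params(n); T=np.array(p["pose"])
    d=np.array([(u-p["cx"])/p["fx"],-(v-p["cy"])/p["fy"],-1.0])
    return T[:3,3],T[:3,:3]@d
def at_z(n,u,v,z):
    o,d=ray(n,u,v); return o+d*(z-o[2])/d[2]
def proj(n,P):
    p=viewer.camera_params(n); T=np.array(p["pose"])
    c=T[:3,:3].T@(np.array(P,float)-T[:3,3])
    return np.array([p["cx"]+p["fx"]*c[0]/-c[2], p["cy"]-p["fy"]*c[1]/-c[2]])
def crop(im,u,v,w,h,s,name):
    c=im[v-h//2:v+h//2,u-w//2:u+w//2]
    cv2.imwrite(name,cv2.resize(c,None,fx=s,fy=s,interpolation=cv2.INTER_CUBIC))
def circ(n,c,r,N=73):
    a=np.linspace(0,2*np.pi,N); return np.array([proj(n,[c[0]+r*np.cos(t),c[1]+r*np.sin(t),c[2]]) for t in a])
E
python3 - <<'E'
from h import *
t=cv2.imread("pics/top0.png"); s=cv2.imread("pics/side0.png")
crop(t,220,244,80,70,8,"pics/tl.png"); crop(s,247,198,80,70,8,"pics/sl.png")
print(at_z("top",220,244,0),at_z("top",217,240,83.5),at_z("side",245,188,83.5))
print(at_z("top",345,230,0))
E
```

```text
[480.8124589  149.56086119   0.        ] [480.8192825  147.52793527  83.5       ] [475.95294314 135.55026027  83.5       ]
[ 521.47610646 -179.67013602    0.        ]
```

View pics/tl.png

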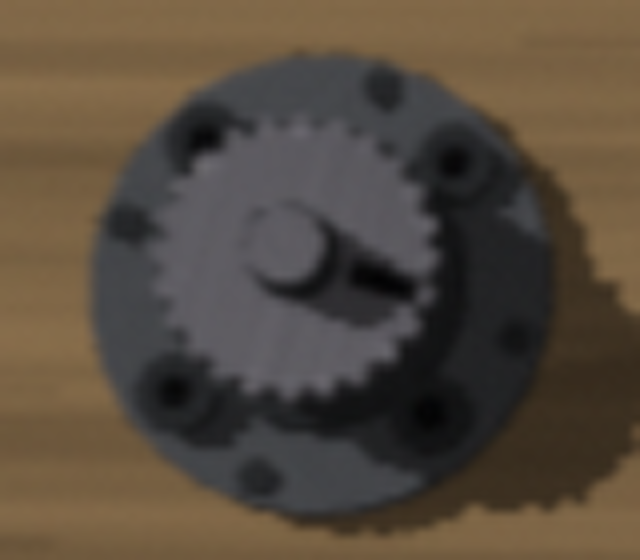

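View pics/sl.png

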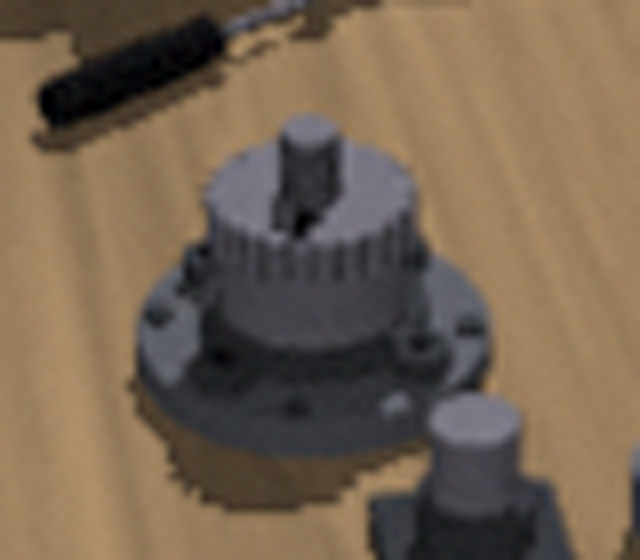

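```bash
python3 - <<'E'
from h import *
f=lambda u,v,U,V:((u+.5)/8-.5+U,(v+.5)/8-.5+V)
print("base",at_z("top",*f(322,285,180,209),18))
print("collar",at_z("top",*f(295,258,180,209),83.5))
print("arbor",at_z("top",*f(285,243,180,209),112))
print("mark",at_z("top",*f(383,281,180,209),83.5))
# side: collar top ellipse left 205 right 415 ; top 137, bot 245
print("collar side",at_z("side",*f(310,192,207,163),83.5))
print("arbor side",at_z("side",*f(312,132,207,163),112))
C=at_z("top",*f(295,258,180,209),83.5)
for n,file,(U,V) in(("top","pics/tl.png",(180,209)),("side","pics/sl.png",(207,163))):
    im=cv2.imread(file)
    for z,r in((83.5,44),(18,75),(112,12.5)):
        p=(circ(n,[C[0],C[1],z],r)-[U,V]+.5)*8-.5
        cv2.polylines(im,[p.astype(np.int32)],True,(0,255,0))
    cv2.imwrite(file[:-4]+"o.png",im)
E
python3 -c "
import cv2;a=cv2.imread('pics/tlo.png');b=cv2.imread('pics/slo.png');cv2.imwrite('pics/both.png',cv2.resize(cv2.hconcat([a,b]),(800,350)))"
```

```text
base [478.23813715 147.95016631  18.        ]
collar [478.82136586 148.82114246  83.5       ]
arbor [479.73450475 148.39511045 112.        ]
mark [472.0913373  121.94885541  83.5       ]
collar side [478.42790677 144.17340148  83.5       ]
arbor side [479.87638975 143.90725109 112.        ]
```

View pics/both.png

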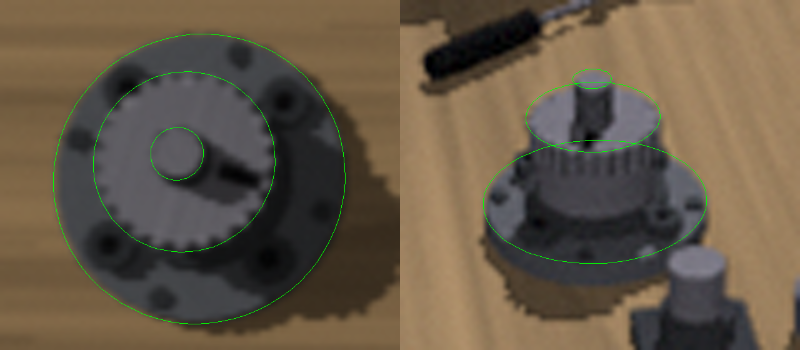

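```bash
cat >> h.py <<'E'
C=np.array([478.8,147.0]); Q=[2**-.5,2**-.5,0,0]; ZT=154.0; A,B=13.5,10.0
E
python3 - <<'E'
from h import *
print(env.tips_ahead)
x,y=C[0],C[1]+44+B+14
env.reach([x,y,235],Q); set_gripper(0)
s=env.read_state(); print(s["time_s"],s["width"],s["qpos"].round(3),s["tool_pos"])
env.move_l([x,y,ZT],rate=100); env.hold(.2)
s=env.read_state(); print(s["time_s"],s["tool_pos"],s["force"])
hit=env.move_l([x,y-20,ZT],rate=12,f_stop=4)
s=env.read_state(); print(hit,s["time_s"],s["tool_pos"],s["force"])
cv2.imwrite("pics/side1.png",viewer.camera("side"))
crop(cv2.imread("pics/side1.png"),247,180,120,100,6,"pics/s1.png")
E
```

```text
80.0
3.0833 0.4752048559468659 [ 0.399  0.372  1.901 -0.     0.869  0.399] [478.80920905 214.9749981  234.99359798]
4.2417 [479.11451681 215.12333522 154.61538989] [-0.00404967  0.73753791  0.86542136]
True 5.2417 [478.82150296 203.763509   153.91896119] [0.03568761 3.55934805 0.86952251]
```

View pics/s1.png

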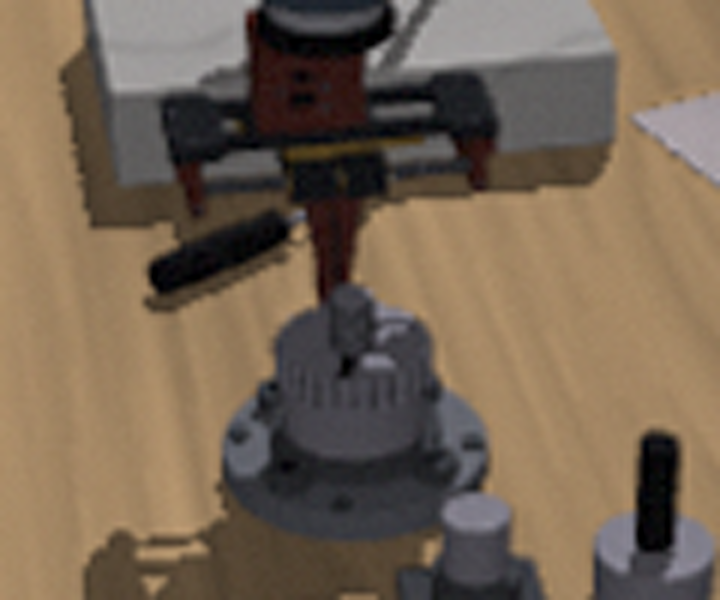

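Contact at tool y=203.8 fits a centre y of about 149, which agrees with the top camera. The picture shows the closed fingertip against the far rim of the collar, with the tip about 13 mm across the jaw direction. Next is a short force-adaptive rolling stretch.

```bash
cat >> h.py <<'E'
C=np.array([478.8,149.2]); A,B=7.0,10.0
import json,os
# path: arclength s, CCW, starts at middle of +y flat
def path(s,d):
    R=44.0; q=R*np.pi/2
    L=[A,q,2*B,q,2*A,q,2*B,q,A]; tot=sum(L); s=s%tot
    k=0
    while s>L[k]: s-=L[k]; k+=1
    # corner offsets
    cor={1:(-A,B),3:(-A,-B),5:(A,-B),7:(A,B)}
    if k in cor:
        psi=np.pi/2*(1+(k-1)//2)+s/R
        n=np.array([np.cos(psi),np.sin(psi)]); return C+d*n+np.array(cor[k]),n
    if k==0: return C+[-s,d+B],np.array([0,1.])
    if k==2: return C+[-A-d,B-s],np.array([-1.,0])
    if k==4: return C+[-A+s,-B-d],np.array([0,-1.])
    if k==6: return C+[A+d,-B+s],np.array([1.,0])
    return C+[A-s,d+B],np.array([0,1.])
def roll(s0,s1,d,bias,ft=6.0,step=5.0,rate=40,kp=0.05,z=ZT,dmin=42.0,dmax=47.5,v=1):
    s=s0; i=0
    while s<s1-1e-6:
        s=min(s+step,s1); p,n=path(s,d)
        env.move_l([p[0],p[1],z],rate=rate)
        st=env.read_state(); f=st["force"]-bias
        fn=f[:2]@n; t=np.array([-n[1],n[0]]); ftan=f[:2]@t
        if i%v==0: print(f"{st['time_s']:.2f} s{s:.0f} psi{np.degrees(np.arctan2(n[1],n[0])):.0f} d{d:.2f} fn{fn:.1f} ft{ftan:.1f} fz{f[2]:.1f}")
        d=float(np.clip(d+np.clip(kp*(fn-ft),-.6,.6),dmin,dmax)); i+=1
        if np.hypot(fn,ftan)>40: print("HIGH"); break
    json.dump([s,d,list(bias)],open("st.json","w")); return s,d
E
python3 - <<'E'
from h import *
roll(0,60,44.4,np.array([0,.7,.87]))
s=env.read_state();print(s["tool_pos"])
cv2.imwrite("pics/side2.png",viewer.camera("side"));cv2.imwrite("pics/top2.png",viewer.camera("top"))
a=cv2.imread("pics/side2.png")[130:230,190:310];b=cv2.imread("pics/top2.png")[190:290,160:280]
cv2.imwrite("pics/b2.png",cv2.resize(cv2.hconcat([a,b]),(792,330),interpolation=cv2.INTER_CUBIC))
E
```

```text
5.56 s5 psi90 d44.40 fn3.5 ft1.8 fz0.9
5.83 s10 psi94 d44.28 fn3.0 ft1.1 fz2.0
6.11 s15 psi100 d44.12 fn3.3 ft1.3 fz1.3
6.38 s20 psi107 d43.99 fn-1.1 ft0.4 fz-0.6
6.66 s25 psi113 d43.63 fn0.0 ft0.2 fz-0.9
6.93 s30 psi120 d43.33 fn-0.3 ft0.1 fz-0.6
7.21 s35 psi126 d43.02 fn-0.3 ft0.6 fz-1.0
7.48 s40 psi133 d42.70 fn-1.1 ft0.2 fz-0.6
7.76 s45 psi139 d42.35 fn-0.6 ft1.1 fz-1.5
8.03 s50 psi146 d42.02 fn-1.1 ft1.2 fz0.0
8.29 s55 psi153 d42.00 fn-1.0 ft1.2 fz-0.2
8.56 s60 psi159 d42.00 fn-0.8 ft0.5 fz-0.2
[432.48024933 173.99077652 153.99479192]
```

View pics/b2.png

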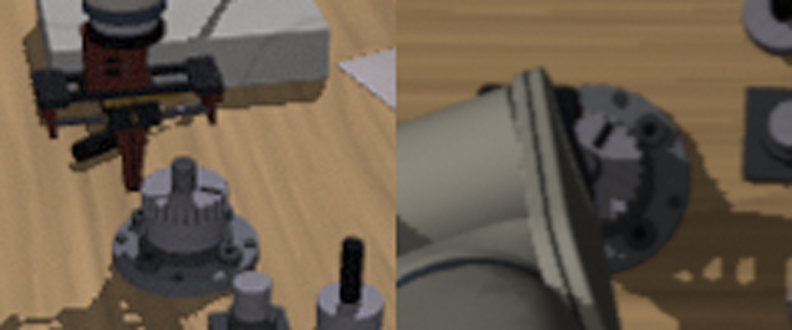

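The mark has swung from a bearing of about -105° to roughly -45°, so the collar is following at low force. I'll continue, with a depth floor that depends on the contact direction.

```bash
cat >> h.py <<'E'
def roll(s0,s1,d,bias,ft=4.0,step=5.0,rate=50,kp=0.08,z=ZT,dmax=48,v=2):
    s=s0; i=0
    while s<s1-1e-6:
        s=min(s+step,s1); n=path(s,d)[1]
        dmin=43.4-1.4*2*abs(n[0]*n[1]); d=max(d,dmin)
        p,n=path(s,d)
        env.move_l([p[0],p[1],z],rate=rate)
        st=env.read_state(); f=st["force"]-bias
        fn=f[:2]@n; t=np.array([-n[1],n[0]]); ftan=f[:2]@t
        if i%v==0: print(f"{st['time_s']:.2f} s{s:.0f} psi{np.degrees(np.arctan2(n[1],n[0])):.0f} d{d:.2f} fn{fn:.1f} ft{ftan:.1f} fz{f[2]:.1f}")
        d=float(np.clip(d+np.clip(kp*(fn-ft),-.6,1.0),dmin,dmax)); i+=1
        if np.hypot(fn,ftan)>45: print("HIGH"); break
    json.dump([s,d,list(bias)],open("st.json","w")); return s,d
def snap(k):
    cv2.imwrite(f"pics/side{k}.png",viewer.camera("side"));cv2.imwrite(f"pics/top{k}.png",viewer.camera("top"))
    a=cv2.imread(f"pics/side{k}.png")[130:230,190:310];b=cv2.imread(f"pics/top{k}.png")[190:290,160:280]
    cv2.imwrite(f"pics/b{k}.png",cv2.resize(cv2.hconcat([a,b]),(792,330),interpolation=cv2.INTER_CUBIC))
E
python3 - <<'E'
from h import *
s,d,b=json.load(open("st.json"))
roll(s,170,d,np.array(b)); snap(3)
E
```

```text
8.91 s65 psi166 d42.72 fn0.6 ft0.8 fz-1.0
9.41 s75 psi179 d43.33 fn1.2 ft1.2 fz-0.3
9.91 s85 psi180 d43.40 fn5.3 ft2.5 fz0.3
10.41 s95 psi180 d43.50 fn5.7 ft1.7 fz0.5
10.91 s105 psi-168 d43.78 fn5.2 ft1.5 fz1.3
11.41 s115 psi-155 d43.97 fn6.2 ft1.5 fz1.2
11.91 s125 psi-142 d44.30 fn5.3 ft0.3 fz1.6
12.41 s135 psi-129 d44.52 fn5.9 ft1.1 fz0.9
12.91 s145 psi-116 d44.80 fn4.3 ft-0.6 fz-0.3
13.41 s155 psi-103 d44.68 fn2.4 ft0.2 fz-0.8
13.91 s165 psi-90 d44.33 fn3.4 ft0.6 fz-2.0
```

View pics/b3.png

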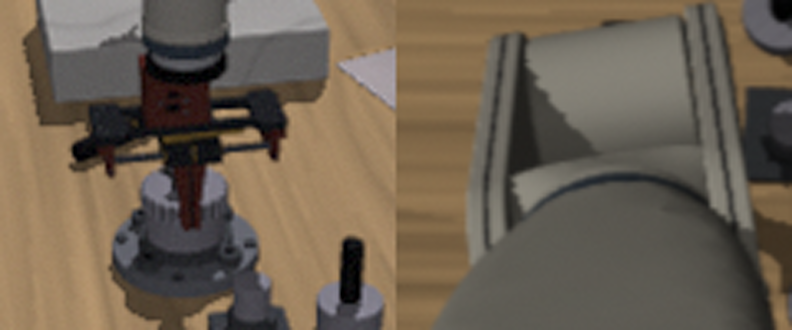

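The finger is at the near rim, and the arm hides the mark at this position. I'll continue to the +x side and look there.

Run:
```python
from h import *
s,d,b=json.load(open("st.json"))
roll(s,250,d,np.array(b)); snap(4)
```

```text
14.51 s175 psi-90 d44.37 fn5.6 ft-0.3 fz-1.3
15.01 s185 psi-82 d44.52 fn3.5 ft1.7 fz-0.7
15.51 s195 psi-69 d44.32 fn1.4 ft-1.2 fz-0.9
16.01 s205 psi-56 d43.82 fn2.4 ft0.6 fz-1.1
16.51 s215 psi-43 d43.67 fn4.6 ft0.1 fz0.3
17.01 s225 psi-30 d43.80 fn5.6 ft-0.5 fz0.2
17.51 s235 psi-17 d44.09 fn5.8 ft-0.7 fz-0.4
18.01 s245 psi-4 d44.51 fn8.2 ft-0.6 fz-0.5
```

View pics/b4.png

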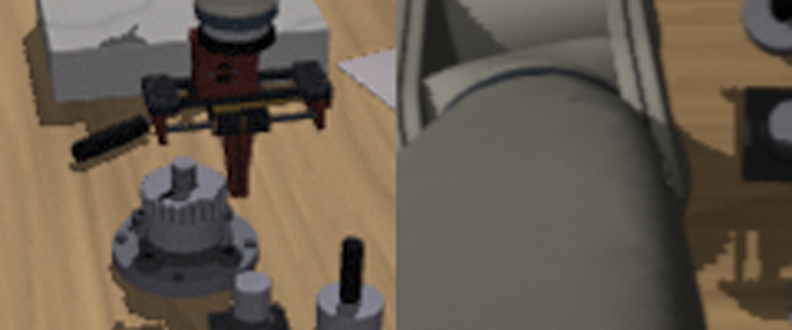

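```bash
cat >> h.py <<'E'
def markov(k,z=85,cam="side"):
    im=cv2.imread(f"pics/{cam}{k}.png"); c=proj(cam,[*C,z]); u,v=int(c[0]),int(c[1])
    U,V,w=u-28,v-22,10
    o=cv2.resize(im[V:V+44,U:U+56],None,fx=w,fy=w,interpolation=cv2.INTER_CUBIC)
    for th in range(0,360,30):
        t=np.radians(th); q=(proj(cam,[C[0]+50*np.cos(t),C[1]+50*np.sin(t),z])-[U,V]+.5)*w-.5
        cv2.putText(o,str(th),(int(q[0])-12,int(q[1])),0,.4,(0,255,0),1)
    for r in(44,12.5):
        q=(circ(cam,[*C,z],r)-[U,V]+.5)*w-.5; cv2.polylines(o,[q.astype(np.int32)],True,(0,255,0))
    cv2.imwrite(f"pics/m{cam}{k}.png",o)
E
python3 - <<'E'
from h import *
markov(4)
for u,v in((240,189),):
    p=at_z("side",u,v,84.5); print(p, np.degrees(np.arctan2(p[1]-C[1],p[0]-C[0])))
E
```

```text
[458.82270865 131.0563584   84.5       ] -137.75385385048955
```

View pics/mside4.png

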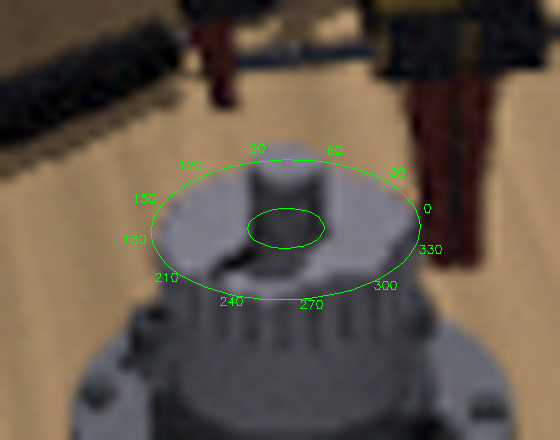

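The mark now stands at about 228° against 256° at the start, so the collar has turned about 332° (5.8 rad). That matches the rolled arc (250/44 = 5.7 rad), so there is no slip. Continuing.

```bash
python3 - <<'E'
from h import *
s,d,b=json.load(open("st.json"))
s,d=roll(s,390,d,np.array(b),v=3); snap(5); markov(5,87)
markov(5,87,"top")
E
python3 -c "
import cv2;a=cv2.imread('pics/mside5.png');b=cv2.imread('pics/mtop5.png');cv2.imwrite('pics/c5.png',cv2.resize(cv2.hconcat([a,b]),(800,314)))"
```

```text
18.61 s255 psi0 d45.29 fn7.9 ft0.8 fz0.2
19.36 s270 psi2 d45.98 fn5.5 ft0.8 fz1.3
20.13 s285 psi22 d46.29 fn4.9 ft0.0 fz1.2
20.91 s300 psi41 d46.04 fn-1.0 ft-0.4 fz-1.4
21.67 s315 psi61 d44.88 fn-0.2 ft-0.3 fz-0.2
22.42 s330 psi80 d43.87 fn0.8 ft-0.4 fz-0.7
23.17 s345 psi90 d43.49 fn5.6 ft0.5 fz0.0
23.92 s360 psi101 d43.35 fn-1.2 ft-0.8 fz-0.1
24.67 s375 psi121 d42.35 fn-1.0 ft-0.2 fz-0.3
25.42 s390 psi140 d42.02 fn-0.5 ft0.6 fz-0.7
```

View pics/c5.png

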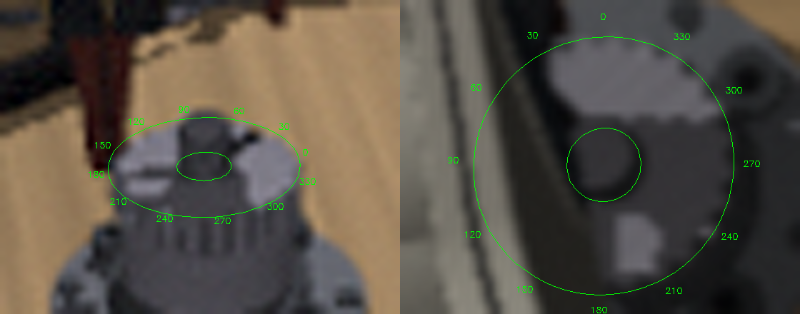

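The side view shows the slot at about 40° (crop pixel 245,135). That gives roughly 505° turned against 508° from the rolled arc, still without slip. I'll finish the second turn, retract and look.

```bash
python3 - <<'E'
from h import *
s,d,b=json.load(open("st.json"))
s,d=roll(s,550,d,np.array(b),v=3)
p,n=path(s,d); r=p+n*30
env.move_l([r[0],r[1],ZT],rate=80); env.move_l([r[0],r[1],260],rate=150)
env.reach([300,480,300],Q)
snap(6); markov(6,89.5); markov(6,89.5,"top"); print(env.read_state()["time_s"],env.read_state()["force"])
E
python3 -c "
import cv2;a=cv2.imread('pics/mside6.png');b=cv2.imread('pics/mtop6.png');cv2.imwrite('pics/c6.png',cv2.resize(cv2.hconcat([a,b]),(800,314)))"
```

```text
25.77 s395 psi147 d42.12 fn-0.3 ft0.1 fz-1.8
26.52 s410 psi166 d42.75 fn-0.1 ft0.3 fz-1.5
27.27 s425 psi180 d43.40 fn3.5 ft1.1 fz-0.9
28.02 s440 psi180 d43.53 fn5.2 ft1.5 fz0.6
28.77 s455 psi-161 d43.85 fn5.5 ft2.6 fz1.3
29.52 s470 psi-142 d44.33 fn5.9 ft1.6 fz0.1
30.27 s485 psi-122 d44.61 fn1.1 ft0.1 fz-1.1
31.02 s500 psi-103 d43.88 fn-0.1 ft1.5 fz-0.7
31.77 s515 psi-90 d43.98 fn7.9 ft0.9 fz-0.3
32.52 s530 psi-82 d44.52 fn3.5 ft1.5 fz-1.3
33.27 s545 psi-62 d44.10 fn1.7 ft-0.6 fz-0.3
36.6917 [-0.39837142 -0.58198703 -0.50810273]
```

View pics/c6.png

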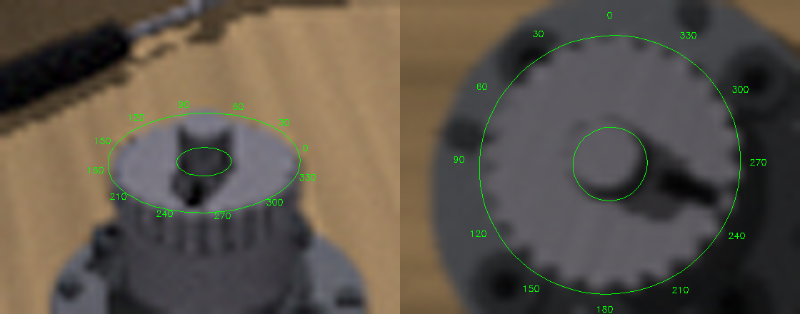

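View pics/top6.png

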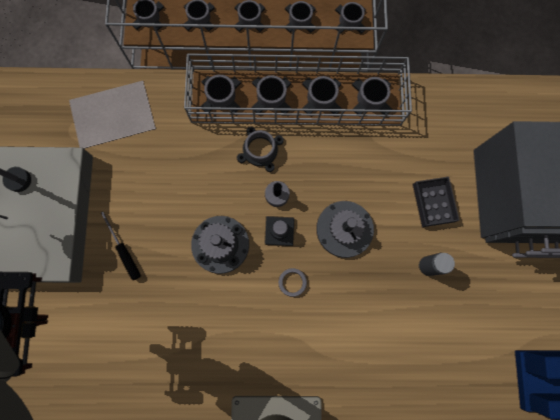

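The slot is back at about 254° (256° at the start). With the intermediate sightings at 332° and about 505°, that makes two turns. Nothing else has moved in the top view, and the arm is clear.

Run:
```python
from h import *
a=cv2.imread("pics/top0.png").astype(int);b=cv2.imread("pics/top6.png").astype(int)
m=abs(a-b).max(2)>25
for n,(u,v) in dict(spare=(345,230),loose=(261,148),plug=(277,193),spindle=(280,231),ring=(293,283),can=(437,265),tray=(436,203),scraper=(122,248),clamp=(220,244)).items(): print(n,m[v-28:v+28,u-30:u+30].sum())
print(env.read_state()["dq"].round(4)); workorder.sign_off()
```

```text
spare 0
loose 0
plug 0
spindle 20
ring 2
can 0
tray 0
scraper 0
clamp 37
[ 0.0008 -0.003   0.0008  0.0013 -0.      0.0016]
the job is handed in; nothing more can be done
```

The clamp collar is slackened by two turns, and I handed the job in at about 37 s of the 72 s allowed. I rolled the closed fingertip anticlockwise around the knurled rim under light force, with readings of at most about 8 N. I then moved the arm well clear.

**Turn count:** The slot is back at about 254°, against 256° at the start. Sightings on the way gave 332° and about 505° turned, in line with the 325° and 508° from the rolled arc length. Together they put the total at about two turns, within a few degrees.

**Everything else:** Comparing the before and after top views showed no change at the spare collar or at most of the other items. The spindle differed by 20 pixels and the spacer ring by 2. I put these down to edge noise or shadow, because neither looks moved and nothing came near them. The 37 changed pixels at the clamp fit the collar's rise. I saw no shift of the hub, but I did not measure its position separately.

**Disagreement:** The side camera put the collar centre about 4 mm lower in y than the top camera. First contact agreed with the top camera, so I used that.

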